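# Close the reagent kit carton and hold it up level

## Robot

A 7-joint arm with a two-finger parallel gripper is mounted at the origin on the work surface. World frame = base frame: x ahead of the robot, y to its left, z up, the work surface at z = 0. Lengths are in mm, angles in rad, forces in N, time in s.
With the tool pointing down it reaches from about 400 to 850 mm from the base axis. Payload 10.4 kg.
Tool frame: the origin (TCP) lies at the very end of the fingers, on their centre line; the grasp point (between the pads) lies grip_depth behind it (grip_depth is the distance from the TCP to the grasp point, in mm); z points along the fingers, x is the direction in which the jaws open and shut, and the axes are right-handed (so a half turn about z gives the same grasp; the last joint's range is limited). The gripper opens to 87 mm and grips with 3 to 60 N. Pads are 19 mm wide; open, the fingers measure 117 mm over their backs; the gripper's body (75 mm by 190 mm) begins 51 mm behind the grasp point.
Start: joints at [-1.347, 0.332, -0.065, 1.46, 0.022, 1.35, -0.088], TCP at [152.674, 606.088, 222.576] pointing down, gripper open.
Joint ranges: [-2.6, 2.6], [-0.5, 2.12], [-1.47, 1.34], [0.16, 2.42], [-1.27, 4.41], [0.06, 2.06], [-2.6, 2.6]. Speed limits (rad/s): [2.22, 2.22, 2.79, 2.79, 3.14, 3.14, 3.14].

## Interface

Orientations are given as [roll, pitch, yaw] about the fixed x, y, z axes, in that order (R = Rz(yaw) Ry(pitch) Rx(roll)).
In Python, from station import * gives the robot as it stands.
- The arm moves only by the tool step_arm, never from a script. Its argument "moves" is a list that holds one entry, the list of rows, each a list of 5 numbers: the finger opening in m, from 0 to 0.087, then the shift along the tool's x, y, z in m, then the turn about the tool's z in rad. A call has 1 to 5 rows; each row is the pose to reach, as a shift and turn from the pose commanded when the call began, along the tool's axes at that moment; what a row does not reach only later rows make up. A row lasts 1/10 s, in which the tool goes at most 50 mm and 8.59 degrees, less where a joint would pass 70% of its speed; a pose out of reach is approached as far as the arm can. A call with a gripper value outside its range is refused whole. The fingers move at their own pace and stop on an object; "squeeze" is the grip in N (left out, the last holds). Time passes only in rows, so rows that repeat a pose let the fingers close. It gives the time, the measured TCP pose, the force and the opening at its end, in the units of the state.
- observe(): the state, without advancing time (a new reading comes with each control period).
- get_image(name): name is "scene" or "side" or "wrist"; returns the picture (400x640x3 uint8, red, green, blue); there is no depth.
- camera_info(name): a dict with "camera_matrix" (3x3 intrinsics, pixels), "k1" (the pictures are not rectified: a ray, as slopes to the right and down, at radius r is drawn at 1 + k1 r^2 times it, then the intrinsics apply), "view" (4x4, takes a point from world to camera coordinates); the wrist camera has in their place "hand_eye" (4x4, takes a point from camera to tool coordinates, whose origin is the TCP and whose axes are the tool frame's). Camera axes: x right, y down, z forward; pixel columns grow to the right and rows downward; lengths in mm; the calibration is good to about 2 mm. A picture is of the moment at which its call begins: read the wrist's pose just before it. camera_info takes no time and is no camera call.
- hand_in(): hands the job in, once; it reports no verdict.
The state is a dict: "time": time; "joints": joint angles; "qd": joint speeds; "tau": joint torques, N m; "tool_pos": TCP position; "ee_rot": TCP orientation; "wrist_force": force on the tool from outside, world axes, zero at the start; "torque": the same for the moment, N m; "finger_gap": finger opening in mm.
Only numpy, scipy, OpenCV 4.12 (cv2) and the standard library are available. Lean on these libraries where they do the work, as an engineer would, in place of code of your own. Each camera call takes 0.05 s, during which the arm holds its last target.

## Task

The narrow open carton of reagent vials stands on the low grey step: while it stands there, fold its two short end flaps down flat, then fold the long top flap down flat over them. Then pick the closed carton up and hold it still, level and at least 8 cm clear above the step it came from, finishing the job while you are still holding it there, with the flaps still shut. Keep the carton upright throughout and leave the other things on the bench and step where they are.

Things in the scene. Friction and masses are not known exactly. Their poses are not given: they have to be found in the camera images.
- carton: Loose stiff cardboard carton of ten amber vials, 130 (its x) x 56 (its y) x 90 mm high without flaps, 0.35 to 0.75 kg, centre of mass near its middle. Origin: centre of underside; z up. Three stiff flaps (2.5 mm) on its rim, open at the start, stay at any angle they are left at. Closed top: 96 mm above the underside. The long walls can be gripped across the 56 mm width.
- flap_near (a joint): Angle (rad) of the end flap hinged on the short rim at the carton's x = -65 mm, 90 mm above the underside (hinge line along the carton's y; this end faces the robot). The flap is 53 mm wide and reaches 40 mm from the hinge. 0 = folded flat inward (shut), 1.57 = upright, more = leaning outward, limit 2.6; about 0.5 N at its edge moves it.
- flap_far (a joint): The same for the end flap hinged at the carton's x = +65 mm (the end away from the robot), same size, stiffness and meaning of the angle.
- flap_top (a joint): Angle (rad) of the long top flap, 130 mm long, hinged on the long rim at the carton's y = +28 mm, 93.5 mm above the underside (hinge line along the carton's x); it reaches 56 mm from the hinge and closes over the end flaps. 0 = flat shut, 1.57 = upright, more = leaning outward, limit 2.6; about 0.4 N at its edge moves it.
- step: Fixed low grey plastic step with black edge strips, 260 (x) x 240 (y) x 30 mm high, on which the carton stands. Origin: centre of its underside, on the bench; top 30 mm above it.
- vial_a: Bystander: small amber vial, 24 mm across, 45 mm high, on the step beside the carton (carton's +y side). Origin: underside centre.
- tape: Bystander: paper-coloured roll (ring), 52 mm across, 18 mm high, on the step beside the carton (carton's +y side). Origin: underside centre.
- reagent: Bystander: white plastic bottle, 68 mm across, 120 mm high, on the bench. Origin: underside centre.
- jar: Bystander: amber jar, 60 mm across, 70 mm high, on the bench. Origin: underside centre.
- small_box: Bystander: closed cardboard box 90 x 70 x 50 mm, on the bench. Origin: underside centre.
- tube_rack: Bystander: black rack 200 x 30 mm with a row of capped tubes, 92 mm high overall, on the bench. Origin: underside centre.
- beaker: Bystander: clear plastic beaker, 60 mm across, 70 mm high, on the bench. Origin: underside centre.

How it is judged:
By the outcome, as a careful person would: the job done as asked, in the order asked, and still so for the second after the job is handed in, while the arm keeps its last pose, push and grip.
It also fails if it takes over 72 s, if anything falls off the work surface, if the arm or the gripper's body presses on something with over 40 N, if the wrist force passes 120 N, or if a joint passes its speed limit or range.

## Working session

There is one attempt and no reset: what is moved stays moved. The work goes in short steps, Python scripts to look and compute and a tool call to move; the robot and the scene stay as the last step left them, time stands still between calls to the robot, and variables do not carry over. Pictures are saved under pics/ and viewed, and the job is handed in when it is done.

Besides the shell and the picture viewer there is one more tool, called after ">>>" in YAML: its name, and indented under it one key for each argument. step_arm: Moves the arm, as the interface text tells. Its arguments: {"type":"object","properties":{"moves":{"type":"array","items":{"type":"array","items":{"type":"array","items":{"type":"number"}}}},"squeeze":{"type":"number"}},"required":["moves"]}

```bash
ls; mkdir -p pics
python3 - <<'E'
from station import *
import cv2,numpy as np
np.set_printoptions(precision=4,suppress=True)
for n in("scene","side","wrist"):
    cv2.imwrite(f"pics/{n}0.png",get_image(n)[:,:,::-1]); 
    print(n,{k:np.array(v) for k,v in camera_info(n).items()})
o=observe();print(o)
E
```

```text
pics
scene {'camera_matrix': array([[423.8095,   0.    , 321.1541],
       [  0.    , 423.8095, 200.8595],
       [  0.    ,   0.    ,   1.    ]]), 'k1': array(0.0389), 'view': array([[  -0.0026,    1.    ,   -0.003 ,   26.0308],
       [   0.7441,   -0.0001,   -0.668 , -298.9423],
       [  -0.668 ,   -0.004 ,   -0.7441, 1549.6625],
       [   0.    ,    0.    ,    0.    ,    1.    ]])}
side {'camera_matrix': array([[425.6752,   0.    , 319.2317],
       [  0.    , 425.6752, 201.6374],
       [  0.    ,   0.    ,   1.    ]]), 'k1': array(0.0325), 'view': array([[  -0.6979,   -0.716 ,    0.0152,  317.8653],
       [  -0.3917,    0.3638,   -0.8451,  264.6884],
       [   0.5996,   -0.5958,   -0.5344, 1196.0323],
       [   0.    ,    0.    ,    0.    ,    1.    ]])}
wrist {'camera_matrix': array([[356.5392,   0.    , 322.6666],
       [  0.    , 356.5392, 198.3734],
       [  0.    ,   0.    ,   1.    ]]), 'k1': array(-0.0075), 'hand_eye': array([[   1.    ,   -0.0003,    0.0004,    0.703 ],
       [   0.0002,    0.9588,    0.2839,  -79.0379],
       [  -0.0005,   -0.2839,    0.9588, -161.6011],
       [   0.    ,    0.    ,    0.    ,    1.    ]])}
{'time': 0.15, 'joints': array([-1.3466,  0.3328, -0.0647,  1.4607,  0.0216,  1.3499, -0.0885]), 'qd': array([-0.001 , -0.0015, -0.0012, -0.0002,  0.0017, -0.0007, -0.0013]), 'tau': array([  0.0013, -62.3629,   0.025 , -39.0148,  -0.0612,   0.0372,
         0.0001]), 'tool_pos': array([152.6075, 605.7841, 221.9326]), 'ee_rot': array([3.1416, 0.0011, 1.324 ]), 'wrist_force': array([-0.335 ,  0.5466,  0.3001]), 'torque': array([-0.001 , -0.1172, -0.035 ]), 'finger_gap': 87.19179446774201}
```

View pics/scene0.png

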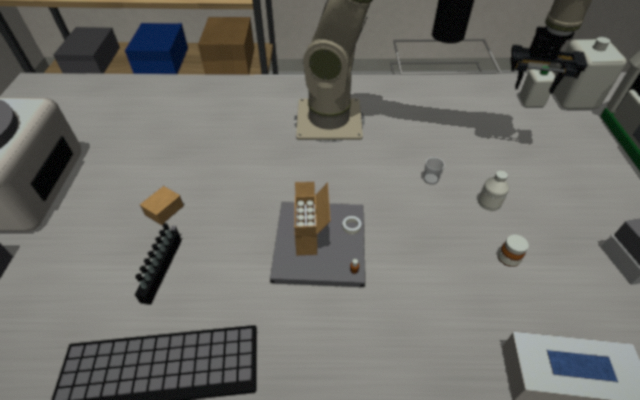

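View pics/side0.png

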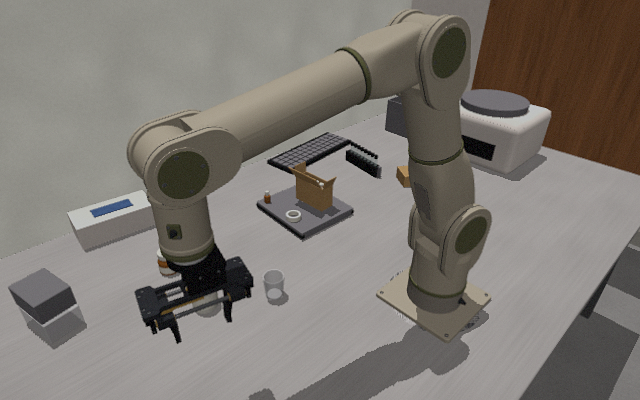

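View pics/wrist0.png

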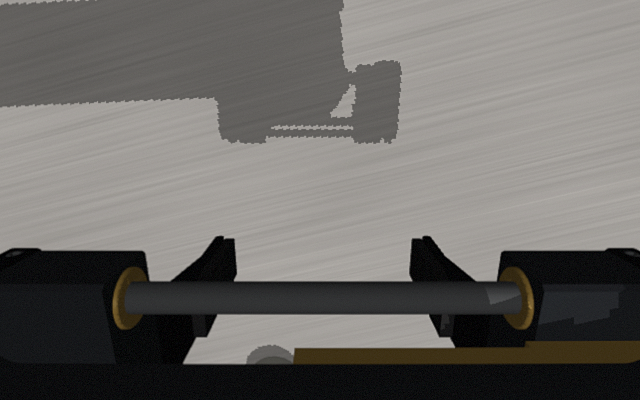

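```bash
cat > h.py <<'E'
from station import *
import cv2,numpy as np
from scipy.spatial.transform import Rotation as Ro
np.set_printoptions(precision=4,suppress=True)
def cam(name,o=None):
    c=camera_info(name)
    if name=="wrist":
        o=o or observe()
        T=np.eye(4);T[:3,:3]=Ro.from_euler('xyz',o['ee_rot']).as_matrix();T[:3,3]=o['tool_pos']
        W=T@np.array(c['hand_eye'])
    else: W=np.linalg.inv(np.array(c['view']))
    return np.array(c['camera_matrix']),float(c['k1']),W
def ray(C,px):
    K,k,W=C
    p=np.atleast_2d(np.array(px,float))
    s=cv2.undistortPoints(p[:,None],K,np.array([k,0,0,0,0]))[:,0]
    d=np.c_[s,np.ones(len(s))]@W[:3,:3].T
    return W[:3,3],d/np.linalg.norm(d,axis=1)[:,None]
def onz(C,px,z):
    o,d=ray(C,px); return o+d*((z-o[2])/d[:,2])[:,None]
def onplane(C,px,p0,n):
    o,d=ray(C,px); return o+d*(((p0-o)@n)/(d@n))[:,None]
def tri(Ca,pa,Cb,pb):
    oa,da=ray(Ca,pa);ob,db=ray(Cb,pb);out=[]
    for a,b in zip(da,db):
        A=np.c_[a,-b];t=np.linalg.lstsq(A,ob-oa,rcond=None)[0]
        P,Q=oa+a*t[0],ob+b*t[1];out.append(np.r_[(P+Q)/2,np.linalg.norm(P-Q)])
    return np.array(out)
def proj(C,X):
    K,k,W=C;V=np.linalg.inv(W)
    return cv2.projectPoints(np.atleast_2d(np.array(X,float)),cv2.Rodrigues(V[:3,:3])[0],V[:3,3],K,np.array([k,0,0,0,0]))[0][:,0]
E
python3 - <<'E'
import station;print([x for x in dir(station) if not x.startswith('__')]); print(getattr(station,'grip_depth',None))
import cv2
a=cv2.imread('pics/scene0.png')[170:295,255:385];cv2.imwrite('pics/s0z.png',cv2.resize(a,None,fx=6,fy=4.8,interpolation=2)[:600,:800]) 
a=cv2.imread('pics/side0.png')[150:245,250:365];cv2.imwrite('pics/d0z.png',cv2.resize(a,None,fx=6,fy=6,interpolation=2))
E
```

```text
['PlanningError', 'camera_info', 'get_image', 'grip_depth', 'hand_in', 'observe']
18.700000000000003
```

View pics/s0z.png

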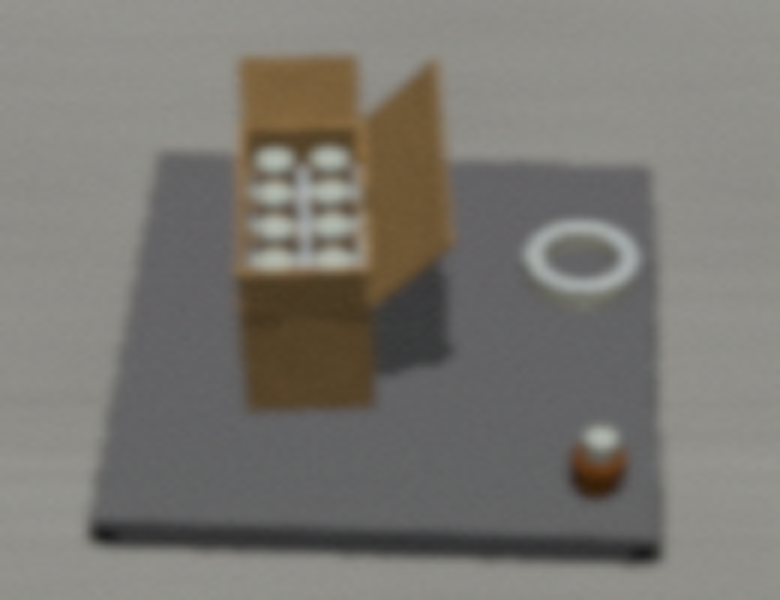

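View pics/d0z.png

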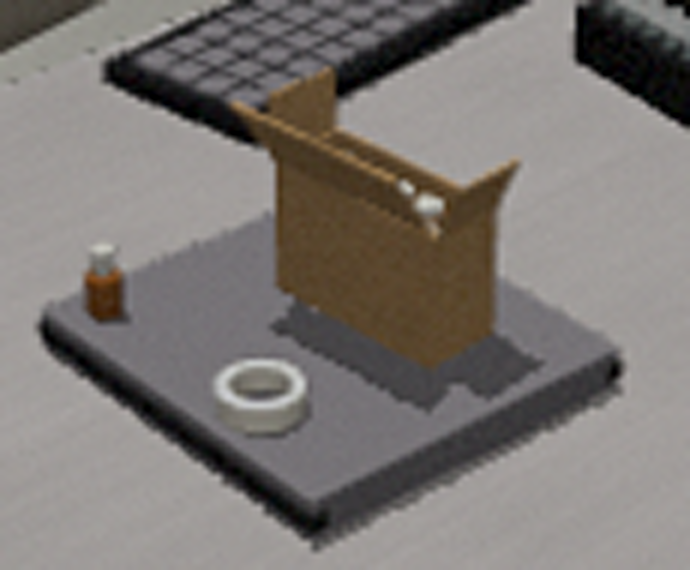

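Run:
```python
from h import *
S=cam("scene");D=cam("side")
f=lambda p:np.array(p)/[6,4.8]+[255,170]
g=lambda p:np.array(p)/6+[250,150]
print("scene base far",onz(S,f([[248,410],[373,408]]),30))
print("scene top rim near edge",onz(S,f([[246,130],[362,130]]),120))
print("step",onz(S,f([[160,155],[650,170],[660,545],[95,530]]),30))
print("side base far+,near+,near-",onz(D,g([[280,290],[435,368],[495,335]]),30))
print("tape,vial",onz(S,f([[582,255],[600,490]]),[48,30][0]),onz(D,g([[262,382],[104,318]]),30))
# triangulated
print("far+y base, hinge corner far+ , near- base", tri(S,f([[373,408]]),D,g([[280,290]])))
print("top flap far tip, near tip",tri(S,f([[452,245],[437,62]]),D,g([[235,103],[435,235]])))
print("near flap tip +y corner / -y", tri(S,f([[355,60],[240,58]]),D,g([[488,188],[518,162]])))
print("far flap tip", onz(S,f([[245,272],[370,275]]),160))
```

```text
scene base far [[621.0148 -89.4354  30.    ]
 [619.6918 -34.784   30.    ]]
scene top rim near edge [[495.9224 -91.3921 120.    ]
 [495.9284 -39.8749 120.    ]]
step [[ 434.2644 -140.0919   30.    ]
 [ 446.4177   97.4732   30.    ]
 [ 705.0094   84.9588   30.    ]
 [ 696.2465 -150.0685   30.    ]]
side base far+,near+,near- [[610.238  -34.2732  30.    ]
 [483.9485 -43.17    30.    ]
 [484.8508 -94.48    30.    ]]
tape,vial [[526.8206  60.0282  48.    ]
 [683.2754  60.229   48.    ]] [[541.9002  40.567   30.    ]
 [658.3054  64.3995  30.    ]]
far+y base, hinge corner far+ , near- base [[615.4561 -36.4681  25.7812   3.878 ]]
top flap far tip, near tip [[615.0434  -3.6467 167.0931   4.1578]
 [459.9589 -10.3594 141.4401   9.8303]]
near flap tip +y corner / -y [[463.986  -50.1959 151.3714  18.7641]
 [472.0813 -93.8622 153.1818   1.0184]]
far flap tip [[628.0901 -84.3053 160.    ]
 [629.9868 -34.5839 160.    ]]
```

```bash
cat >> h.py <<'E'
def delta(target,yaw=None,o=None):
    o=o or observe();R=Ro.from_euler('xyz',o['ee_rot']).as_matrix()
    d=R.T@(np.array(target,float)-o['tool_pos'])/1000
    t=0 if yaw is None else -(yaw-o['ee_rot'][2])
    return np.round(np.r_[d,t],4)
E
python3 - <<'E'
from h import *
print(delta([330,420,280],1.5),delta([420,180,300],1.57),delta([470,-64,330],1.57))
E
```

```text
[-0.1369  0.2174 -0.0579 -0.176 ] [-0.3476  0.3633 -0.0777 -0.246 ] [-0.5721  0.4714 -0.1074 -0.246 ]
```

>>> step_arm:
  moves:
    - [[0.087,-0.137,0.217,-0.058,-0.176],[0.087,-0.137,0.217,-0.058,-0.176],[0.087,-0.137,0.217,-0.058,-0.176],[0.087,-0.137,0.217,-0.058,-0.176],[0.087,-0.137,0.217,-0.058,-0.176]]

```text
time: 0.65
tool_pos: [321.9, 427.7, 278.0]
ee_rot: [-3.141, -0.0, 1.5]
wrist_force: [0.6, -0.2, -0.3]
finger_gap: 86.8
```

Run:
```python
from h import *
o=observe();print(o['time'],o['tool_pos'],o['ee_rot'],delta([470,-64,330],1.571))
```

```text
0.65 [321.8628 427.6823 278.0229] [-3.1414 -0.0001  1.5   ] [-0.48    0.1825 -0.052  -0.071 ]
```

>>> step_arm:
  moves:
    - [[0.087,-0.48,0.182,-0.052,-0.071],[0.087,-0.48,0.182,-0.052,-0.071],[0.087,-0.48,0.182,-0.052,-0.071],[0.087,-0.48,0.182,-0.052,-0.071],[0.087,-0.48,0.182,-0.052,-0.071]]

```text
time: 1.15
tool_pos: [392.4, 189.1, 303.0]
ee_rot: [-3.142, -0.001, 1.571]
wrist_force: [1.1, -0.0, -0.2]
finger_gap: 87.2
```

Run:
```python
from h import *
o=observe();print(o['time'],o['tool_pos'],o['ee_rot'],delta([470,-64,330],1.571))
```

```text
1.15 [392.4313 189.136  302.9857] [-3.1416 -0.0005  1.571 ] [-0.2531  0.0775 -0.0271 -0.    ]
```

>>> step_arm:
  moves:
    - [[0.087,-0.253,0.078,-0.027,0],[0.087,-0.253,0.078,-0.027,0],[0.087,-0.253,0.078,-0.027,0],[0.087,-0.253,0.078,-0.027,0],[0.087,-0.253,0.078,-0.027,0]]

```text
time: 1.65
tool_pos: [465.7, -48.5, 328.5]
ee_rot: [3.141, -0.001, 1.571]
wrist_force: [1.1, 0.1, 0.3]
finger_gap: 87.0
```

Run:
```python
from h import *
o=observe();print(o['time'],o['tool_pos'],o['ee_rot'],o['joints'],delta([470,-64,330],1.571))
im=get_image("wrist");import pickle;pickle.dump((o,im),open("w1.pkl","wb"))
cv2.imwrite("pics/w1.png",im[:,:,::-1])
```

```text
1.65 [465.6502 -48.5433 328.465 ] [ 3.1411 -0.0005  1.5711] [-0.6272 -0.1029  0.5919  1.7028  0.0569  1.5239  1.5307] [-0.0155  0.0043 -0.0015  0.0001]
```

View pics/w1.png

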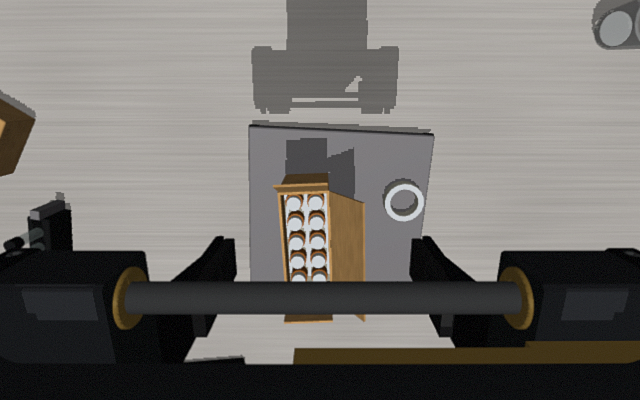

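>>> step_arm:
  moves:
    - [[0.087,-0.014,0.114,0,0],[0.087,-0.014,0.114,0,0],[0.087,-0.014,0.114,0,0],[0.087,-0.014,0.114,0,0]]

```text
time: 2.1
tool_pos: [580.9, -60.3, 326.3]
ee_rot: [-3.139, 0.003, 1.571]
wrist_force: [-0.5, 0.1, -0.1]
finger_gap: 87.1
```

Run:
```python
from h import *
o=observe();print(o['time'],o['tool_pos'],o['ee_rot'],o['joints'])
im=get_image("wrist");import pickle;pickle.dump((o,im),open("w2.pkl","wb"))
a=im[:270,180:460];cv2.imwrite("pics/w2.png",cv2.resize(a,None,fx=2.2,fy=2.2,interpolation=2)[:,:,::-1])
```

```text
2.1 [580.8963 -60.2848 326.302 ] [-3.1386  0.0026  1.5708] [-0.546   0.236   0.701   1.4298 -0.1486  1.5331  1.7181]
```

View pics/w2.png

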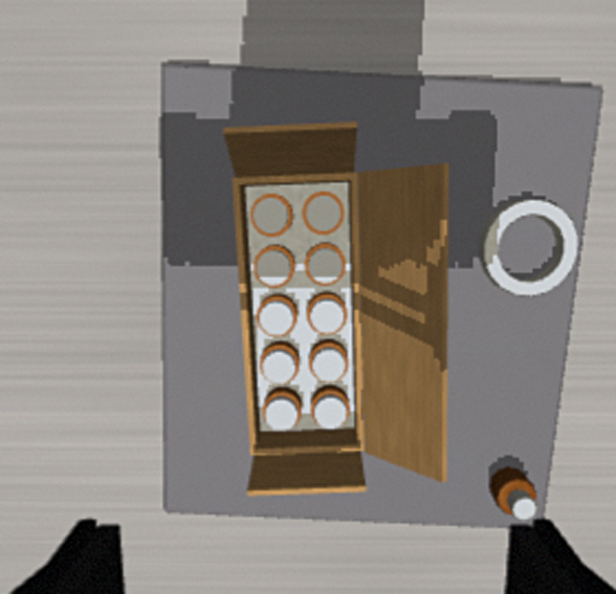

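Run:
```python
from h import *
import pickle
o,im=pickle.load(open('w2.pkl','rb'));C=cam("wrist",o)
f=lambda p:np.array(p)/2.2+[180,0]
rim=f([[235,178],[357,172],[362,450],[252,454]])
P=onz(C,rim,120);print("rim z120",P)
print("len",np.linalg.norm(P[0]-P[3]),np.linalg.norm(P[1]-P[2]),"w",np.linalg.norm(P[0]-P[1]),np.linalg.norm(P[2]-P[3]),"centre",P.mean(0))
print("yaw",[np.degrees(np.arctan2(*(b-a)[[1,0]])) for a,b in((P[0],P[3]),(P[1],P[2]))])
o1,im1=pickle.load(open('w1.pkl','rb'));C1=cam("wrist",o1)
a=im1[110:330,230:460];cv2.imwrite("pics/w1z.png",cv2.resize(a,None,fx=2.6,fy=2.6,interpolation=2)[:,:,::-1])
print("step",onz(C,f([[165,62],[602,86],[545,525],[165,512]]),30))
print("tape",onz(C,f([[530,247]]),48),"vial top",onz(C,f([[524,508]]),75))
print("top flap tips at z~150", onz(C,f([[447,165],[445,482]]),150),"near tip",onz(C,f([[225,130],[356,124]]),155),"far",onz(C,f([[248,492],[366,488]]),155))
```

```text
rim z120 [[490.1987 -94.9341 120.    ]
 [487.6741 -40.5111 120.    ]
 [617.3516 -36.0874 120.    ]
 [619.441  -90.2089 120.    ]]
len 129.32863515268699 129.75295693379155 w 54.48157671846532 54.161761198280956 centre [553.6664 -65.4354 120.    ]
yaw [np.float64(2.09387375838848), np.float64(1.953758643011486)]
step [[ 428.0482 -139.5571   30.    ]
 [ 439.8936   95.397    30.    ]
 [ 694.8171   85.5532   30.    ]
 [ 686.1819 -153.2554   30.    ]]
tape [[523.6238  58.1879  48.    ]] vial top [[665.6011  58.6512  75.    ]]
top flap tips at z~150 [[486.162   -5.3235 150.    ]
 [623.2927   0.2353 150.    ]] near tip [[473.2008 -94.9837 155.    ]
 [470.9975 -42.9317 155.    ]] far [[626.3482 -89.4494 155.    ]
 [624.3943 -36.1488 155.    ]]
```

View pics/w1z.png

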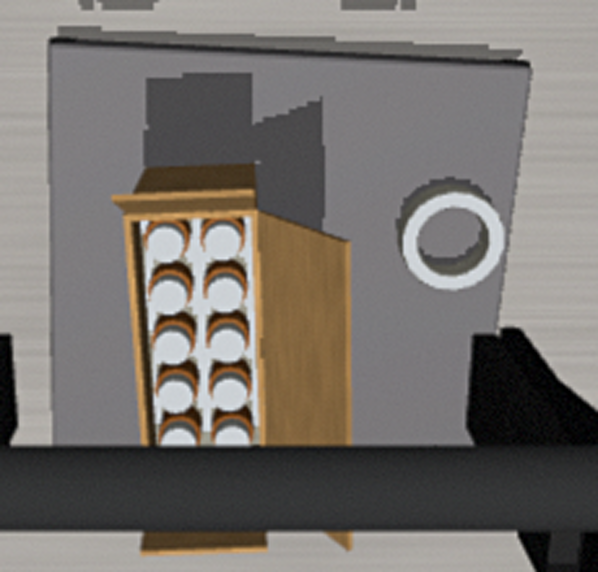

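Run:
```python
from h import *
import pickle
o,im=pickle.load(open('w2.pkl','rb'));C=cam("wrist",o)
f=lambda p:np.array(p)/2.2+[180,0]
c=np.array([553.7,-65.4,30]);y=np.radians(2.0)
R=Ro.from_euler('z',y).as_matrix()
def tip(k,th,s):
    if k=='near':h=[-65,0,90];d=[np.cos(th)*40,0,np.sin(th)*40];e=[0,26.5*s,0]
    if k=='far':h=[65,0,90];d=[-np.cos(th)*40,0,np.sin(th)*40];e=[0,26.5*s,0]
    if k=='top':h=[0,28,93.5];d=[0,-np.cos(th)*56,np.sin(th)*56];e=[65*s,0,0]
    return c+R@(np.array(h)+d+e)
ths=np.linspace(0.9,2.6,341)
for k,pp in(('near',[[225,130],[356,124]]),('far',[[248,492],[366,488]]),('top',[[447,165],[445,482]])):
    for s,p in zip((-1,1),f(pp)):
        e=[np.linalg.norm(proj(C,tip(k,t,s))[0]-p) for t in ths];i=np.argmin(e);print(k,s,ths[i],e[i],tip(k,ths[i],s))
```

```text
near -1 1.9900000000000002 0.1330186335570529 [473.393  -94.7205 156.5365]
near 1 2.005 1.415623884106958 [470.9975 -41.7719 156.2882]
far -1 1.7000000000000002 0.4343772336347097 [624.7359 -89.4355 159.6666]
far 1 1.695 0.010669639803522134 [622.6879 -36.4747 159.6919]
top -1 2.16 0.5762751103731488 [486.6764  -8.5853 170.0575]
top 1 2.18 0.21052054030898423 [616.5649  -3.1241 169.4258]
```

```bash
cat >> h.py <<'E'
c0=np.array([553.7,-65.4,30.]);YAW=np.radians(2.0)
Rc=Ro.from_euler('z',YAW).as_matrix()
def cf(p): return Rc.T@(np.array(p)-c0)
def w(p): return c0+Rc@np.array(p,float)
def st():
    o=observe();print('t',round(o['time'],2),'carton-frame TCP',cf(o['tool_pos']).round(1),'yaw-err',round(o['ee_rot'][2]-1.5708-YAW,4),'F',o['wrist_force'].round(2),'gap',round(o['finger_gap'],1));return o
E
python3 - <<'E'
from h import *
st();print(delta(w([-115,0,180]),1.6057))
E
```

```text
t 2.15 carton-frame TCP [ 26.3   3.9 297.1] yaw-err -0.0354 F [-0.9   0.31  0.65] gap 87.2
[-0.0087 -0.1408  0.1174 -0.0354]
```

>>> step_arm:
  moves:
    - [[0,-0.009,-0.141,0.08,-0.035],[0,-0.009,-0.141,0.117,-0.035],[0,-0.009,-0.141,0.117,-0.035],[0,-0.009,-0.141,0.117,-0.035],[0,-0.009,-0.141,0.117,-0.035]]

```text
time: 2.65
tool_pos: [433.5, -69.3, 208.3]
ee_rot: [-3.137, -0.003, 1.606]
wrist_force: [1.0, -0.5, 0.2]
finger_gap: 54.9
```

Run:
```python
from h import *
st()
```

```text
t 2.65 carton-frame TCP [-120.2    0.3  178.3] yaw-err 0.0005 F [ 0.98 -0.48  0.23] gap 54.9
```

>>> step_arm:
  moves:
    - [[0,0,0,0.03,0],[0,0,0,0.06,0],[0,0,0,0.06,0],[0,0,0,0.06,0],[0,0,0,0.06,0]]

```text
time: 3.15
tool_pos: [439.7, -69.3, 153.0]
ee_rot: [3.139, -0.0, 1.606]
wrist_force: [0.2, 0.4, -0.3]
finger_gap: 14.6
```

>>> step_arm:
  moves:
    - [[0,0,0,0,0],[0,0,0,0,0],[0,0,0,0,0],[0,0,0,0,0]]

```text
time: 3.55
tool_pos: [438.8, -69.4, 151.4]
ee_rot: [3.141, -0.0, 1.606]
wrist_force: [-0.9, 0.3, -0.4]
finger_gap: 0.6
```

Run:
```python
from h import *
st()
im=get_image("wrist");cv2.imwrite("pics/w3.png",im[:,:,::-1])
a=get_image("side")[110:250,230:400];cv2.imwrite("pics/d3.png",cv2.resize(a,None,fx=4,fy=4,interpolation=2)[:,:,::-1])
```

```text
t 3.55 carton-frame TCP [-115.     0.   121.4] yaw-err 0.0003 F [-0.89  0.28 -0.41] gap 0.6
```

View pics/w3.png

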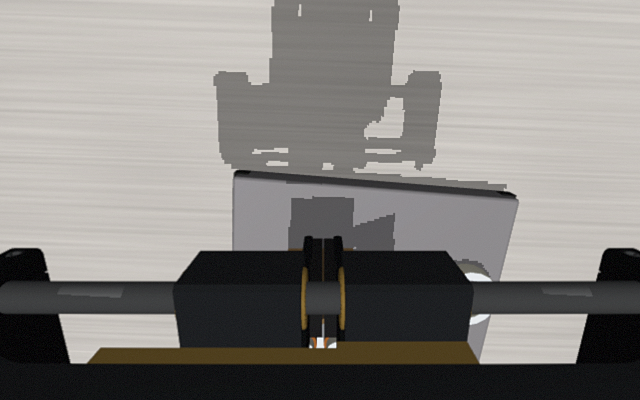

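View pics/d3.png

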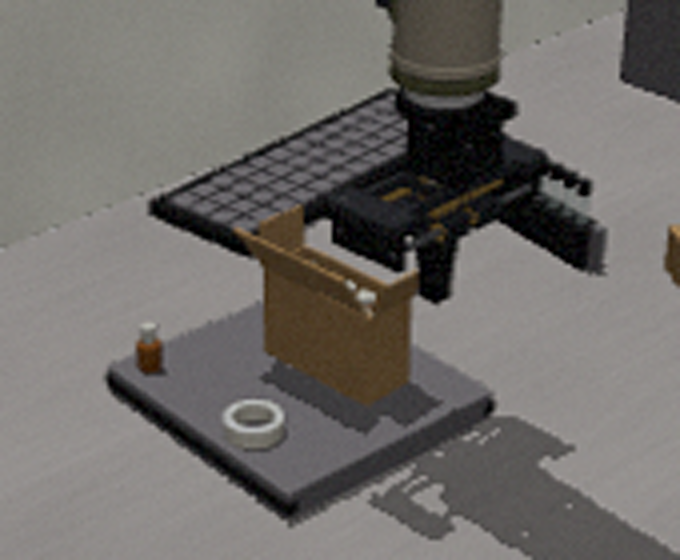

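>>> step_arm:
  moves:
    - [[0,0,0.02,0,0],[0,0,0.027,0,0],[0,0,0.034,0,0],[0,0,0.041,0,0],[0,0,0.048,0.002,0]]

```text
time: 4.15
tool_pos: [487.0, -67.7, 149.2]
ee_rot: [3.141, -0.0, 1.606]
wrist_force: [-1.0, -1.0, 0.9]
finger_gap: 0.4
```

Run:
```python
from h import *
st()
a=get_image("side")[110:250,230:400];cv2.imwrite("pics/d4.png",cv2.resize(a,None,fx=4,fy=4,interpolation=2)[:,:,::-1])
```

```text
t 4.15 carton-frame TCP [-66.7  -0.  119.2] yaw-err 0.0002 F [-1.02 -0.97  0.86] gap 0.4
```

View pics/d4.png

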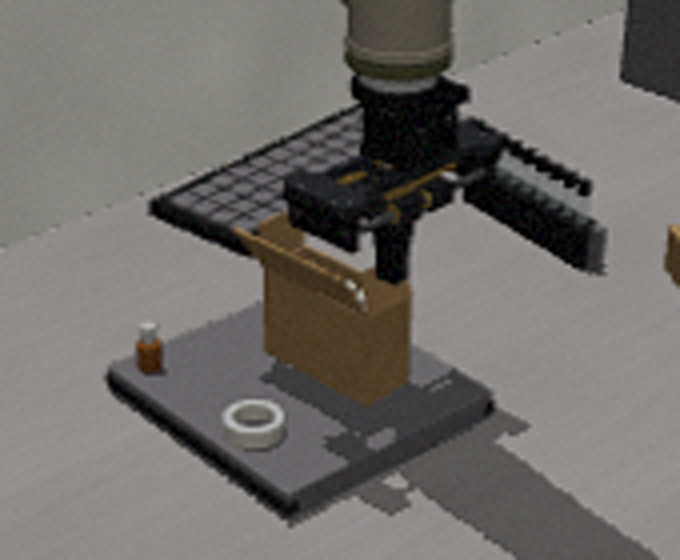

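>>> step_arm:
  moves:
    - [[0,0,0.008,0.001,0],[0,0,0.015,0.005,0],[0,0,0.02,0.009,0],[0,0,0.025,0.015,0],[0,0,0.028,0.021,0]]

```text
time: 4.7
tool_pos: [515.0, -66.7, 127.5]
ee_rot: [-3.141, 0.0, 1.606]
wrist_force: [-0.6, -0.0, -0.0]
finger_gap: 0.5
```

>>> step_arm:
  moves:
    - [[0,0,0.001,0.002,0],[0,0,0.001,0.003,0],[0,0,0.001,0.004,0],[0,0,0.001,0.005,0],[0,0,0.001,0.005,0]]

```text
time: 5.2
tool_pos: [515.6, -66.7, 123.3]
ee_rot: [3.141, -0.0, 1.606]
wrist_force: [-0.0, 0.3, -0.1]
finger_gap: 0.5
```

Run:
```python
from h import *
st()
a=get_image("side")[110:250,230:400];cv2.imwrite("pics/d5.png",cv2.resize(a,None,fx=4,fy=4,interpolation=2)[:,:,::-1])
```

```text
t 5.2 carton-frame TCP [-38.1   0.1  93.3] yaw-err 0.0003 F [-0.03  0.25 -0.09] gap 0.5
```

View pics/d5.png

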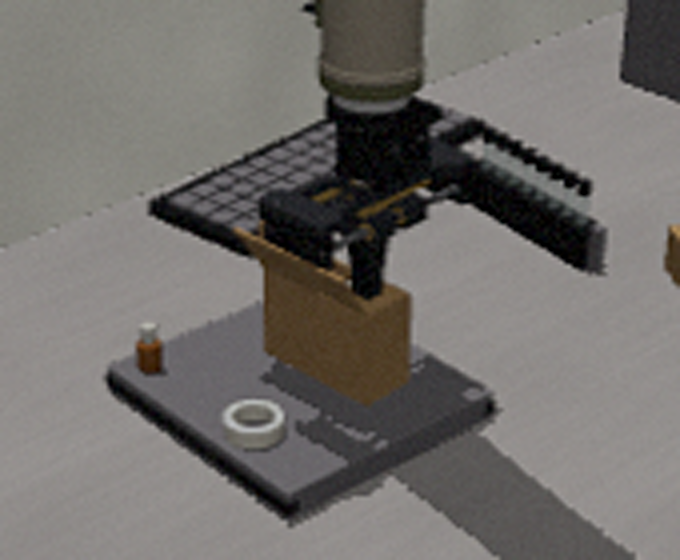

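>>> step_arm:
  moves:
    - [[0,0,0,0.001,0],[0,0,0,0.0015,0],[0,0,0,0.002,0]]

```text
time: 5.55
tool_pos: [515.8, -66.7, 122.5]
ee_rot: [3.141, -0.001, 1.606]
wrist_force: [-9.0, 2.4, 21.5]
finger_gap: 0.6
```

>>> step_arm:
  moves:
    - [[0,0,0,0.0005,0],[0,0,0,0.001,0],[0,0,0,0.001,0]]

```text
time: 5.85
tool_pos: [515.8, -66.7, 122.3]
ee_rot: [3.141, -0.002, 1.606]
wrist_force: [-11.5, 1.4, 27.1]
finger_gap: 0.3
```

>>> step_arm:
  moves:
    - [[0,0,0,-0.04,0],[0,0,0,-0.08,0],[0,0,0.05,-0.08,0],[0,0,0.1,-0.08,0],[0,0,0.15,-0.08,0]]

```text
time: 6.35
tool_pos: [667.6, -60.1, 201.0]
ee_rot: [3.139, -0.002, 1.608]
wrist_force: [1.4, 0.2, 1.0]
finger_gap: 0.3
```

>>> step_arm:
  moves:
    - [[0,0,0.005,0,0],[0,0,0.005,0,0]]

```text
time: 6.55
tool_pos: [670.9, -61.4, 198.5]
ee_rot: [-3.139, 0.002, 1.606]
wrist_force: [-1.4, -0.1, -0.2]
finger_gap: 0.7
```

Run:
```python
from h import *
import pickle
o=st()
im=get_image("wrist");cv2.imwrite("pics/w6.png",im[:,:,::-1]);pickle.dump((o,im),open("w6.pkl","wb"))
```

```text
t 6.55 carton-frame TCP [117.2  -0.1 168.5] yaw-err 0.0005 F [-1.4  -0.12 -0.22] gap 0.7
```

View pics/w6.png

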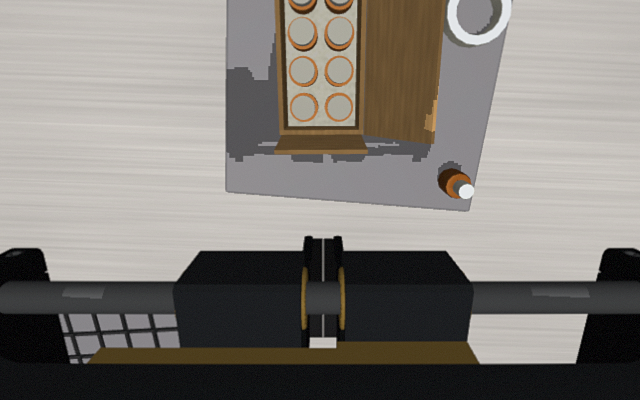

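Run:
```python
from h import *
import pickle
o,im=pickle.load(open('w6.pkl','rb'));C=cam("wrist",o)
print(proj(C,[w([65,-28,90]),w([65,28,90]),w([-20,-28,90])]))
a=im[60:180,240:450];cv2.imwrite("pics/w6z.png",cv2.resize(a,None,fx=3.8,fy=3.8,interpolation=2)[:,:,::-1])
```

```text
[[279.5777 134.6021]
 [363.4643 134.6337]
 [274.9028  -7.8782]]
```

View pics/w6z.png

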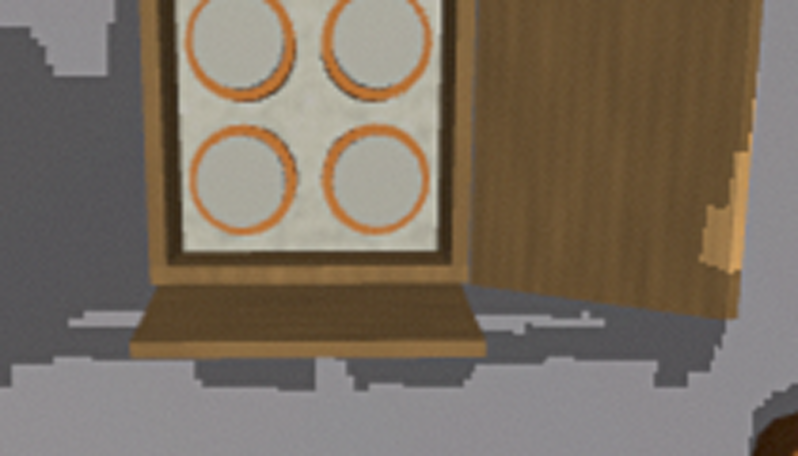

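>>> step_arm:
  moves:
    - [[0,0,0,0.025,0],[0,0,0,0.048,0],[0,0,-0.01,0.048,0],[0,0,-0.02,0.048,0]]

```text
time: 7.0
tool_pos: [648.7, -62.2, 152.5]
ee_rot: [-3.141, -0.001, 1.605]
wrist_force: [-0.5, 0.3, 0.7]
finger_gap: 0.5
```

Run:
```python
from h import *
st()
```

```text
t 7.0 carton-frame TCP [ 95.1  -0.1 122.5] yaw-err -0.0005 F [-0.47  0.27  0.72] gap 0.5
```

>>> step_arm:
  moves:
    - [[0,0,-0.013,0,0],[0,0,-0.02,0,0],[0,0,-0.028,0.002,0],[0,0,-0.036,0.003,0],[0,0,-0.043,0.007,0]]

```text
time: 7.5
tool_pos: [607.1, -63.4, 145.5]
ee_rot: [3.141, -0.0, 1.606]
wrist_force: [1.2, -0.2, -1.0]
finger_gap: 0.0
```

>>> step_arm:
  moves:
    - [[0,0,-0.005,0.004,0],[0,0,-0.01,0.01,0],[0,0,-0.013,0.016,0],[0,0,-0.014,0.02,0],[0,0,-0.014,0.02,0]]

```text
time: 8.0
tool_pos: [593.0, -63.9, 124.3]
ee_rot: [-3.14, 0.0, 1.606]
wrist_force: [0.3, 0.7, 0.6]
finger_gap: 0.7
```

Run:
```python
from h import *
st()
a=get_image("side")[110:250,230:400];cv2.imwrite("pics/d7.png",cv2.resize(a,None,fx=4,fy=4,interpolation=2)[:,:,::-1])
```

```text
t 8.0 carton-frame TCP [39.4  0.1 94.3] yaw-err 0.0003 F [0.34 0.67 0.59] gap 0.7
```

View pics/d7.png

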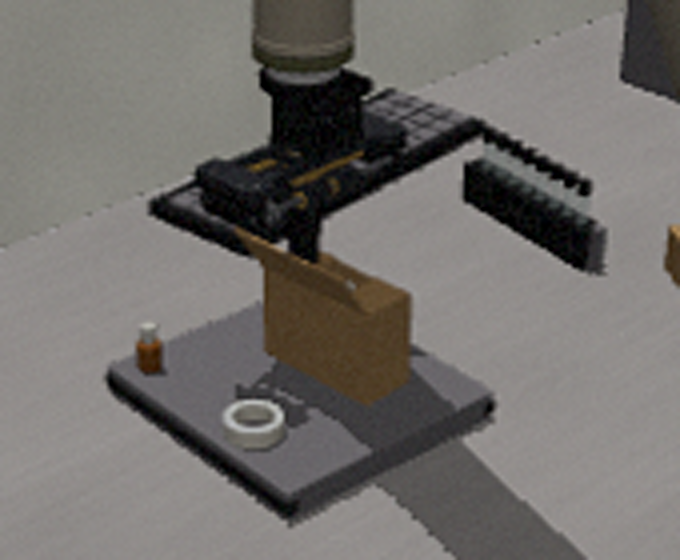

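>>> step_arm:
  moves:
    - [[0,0,0,0.001,0],[0,0,0,0.002,0],[0,0,0,0.002,0]]

```text
time: 8.35
tool_pos: [593.6, -64.0, 123.1]
ee_rot: [3.142, 0.0, 1.606]
wrist_force: [-0.2, 1.5, -0.2]
finger_gap: 0.3
```

>>> step_arm:
  moves:
    - [[0,0,0,0.0005,0],[0,0,0,0.0005,0]]

```text
time: 8.55
tool_pos: [593.7, -64.0, 123.0]
ee_rot: [3.141, -0.0, 1.606]
wrist_force: [-0.3, -0.1, 4.0]
finger_gap: 0.4
```

>>> step_arm:
  moves:
    - [[0,0,0,0.0005,0],[0,0,0,0.001,0],[0,0,0,0.001,0]]

```text
time: 8.85
tool_pos: [593.8, -64.0, 122.8]
ee_rot: [3.141, -0.001, 1.606]
wrist_force: [-4.3, 0.3, 12.2]
finger_gap: 0.4
```

>>> step_arm:
  moves:
    - [[0,0,0,-0.04,0],[0,0,0,-0.09,0],[0,0,0.03,-0.13,0],[0,0,0.03,-0.13,0],[0,0,0.03,-0.13,0]]

```text
time: 9.35
tool_pos: [624.2, -63.0, 252.0]
ee_rot: [3.14, 0.0, 1.606]
wrist_force: [-0.6, -1.0, 0.2]
finger_gap: 0.2
```

Run:
```python
from h import *
import pickle
o=st();C=cam("wrist",o)
im=get_image("wrist");pickle.dump((o,im),open("w8.pkl","wb"))
print(proj(C,[w([65,-28,90]),w([65,28,90]),w([-65,28,90]),w([-65,-28,90])]).round(1).tolist())
a=im[:270,200:470];cv2.imwrite("pics/w8.png",cv2.resize(a,None,fx=2.2,fy=2.2,interpolation=2)[:,:,::-1])
```

```text
t 9.35 carton-frame TCP [ 70.5  -0.  222. ] yaw-err 0.0005 F [-0.59 -1.01  0.18] gap 0.2
[[288.5, 182.7], [354.5, 182.7], [358.9, 13.4], [283.8, 13.4]]
```

View pics/w8.png

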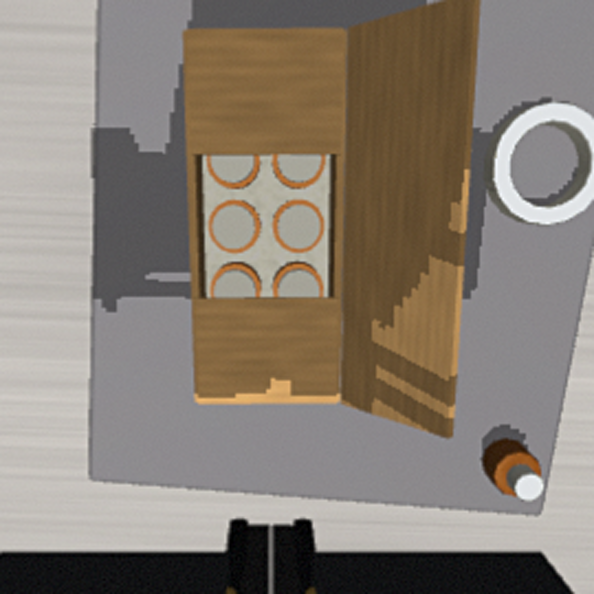

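>>> step_arm:
  moves:
    - [[0,0.045,-0.02,0,0],[0,0.09,-0.04,0,0],[0,0.1,-0.07,0.03,0],[0,0.1,-0.07,0.07,0],[0,0.1,-0.07,0.087,0]]

```text
time: 9.9
tool_pos: [546.5, 35.5, 160.6]
ee_rot: [-3.136, -0.0, 1.608]
wrist_force: [-0.5, -0.8, -1.0]
finger_gap: 0.2
```

>>> step_arm:
  moves:
    - [[0,0,0,0,0]]

```text
time: 10.0
tool_pos: [547.1, 34.5, 161.2]
ee_rot: [-3.135, 0.001, 1.606]
wrist_force: [-0.7, 0.1, 1.5]
finger_gap: 0.2
```

Run:
```python
from h import *
st()
a=get_image("side")[110:250,230:400];cv2.imwrite("pics/d9.png",cv2.resize(a,None,fx=4,fy=4,interpolation=2)[:,:,::-1])
```

```text
t 10.0 carton-frame TCP [ -3.1 100.1 131.2] yaw-err 0.0007 F [-0.69  0.15  1.47] gap 0.2
```

View pics/d9.png

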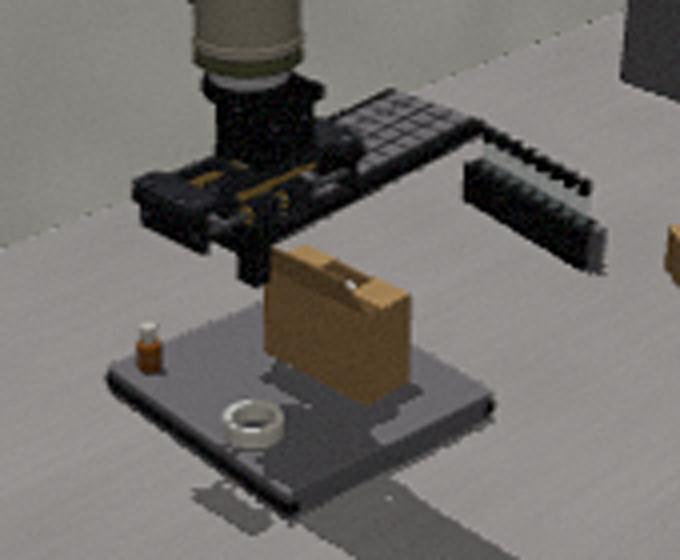

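Run:
```python
from h import *
a=get_image("side")[145:225,260:350];a=cv2.resize(a,None,fx=7,fy=7,interpolation=2)
b=get_image("wrist")
cv2.imwrite("pics/d10.png",a[:,:,::-1]);cv2.imwrite("pics/w10.png",b[:,:,::-1]);st()
b=get_image("scene")[165:270,260:360];cv2.imwrite("pics/s10.png",cv2.resize(b,None,fx=5.5,fy=5.5,interpolation=2)[:,:,::-1])
```

```text
t 10.15 carton-frame TCP [  0.   99.7 135.3] yaw-err -0.0003 F [1.17 0.4  0.59] gap 0.4
```

View pics/d10.png

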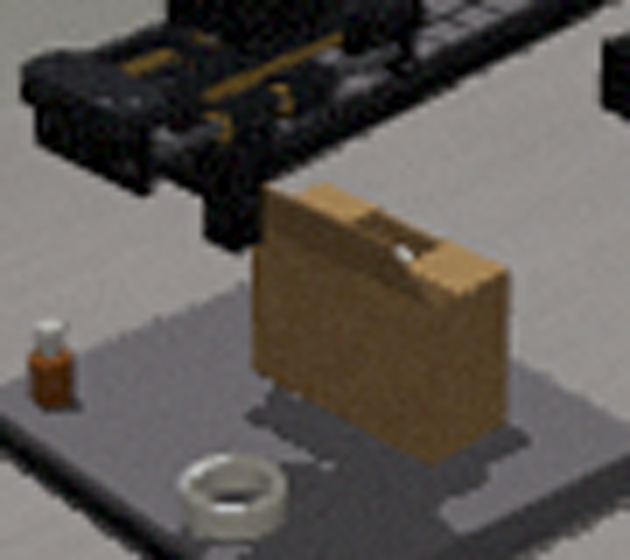

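View pics/w10.png

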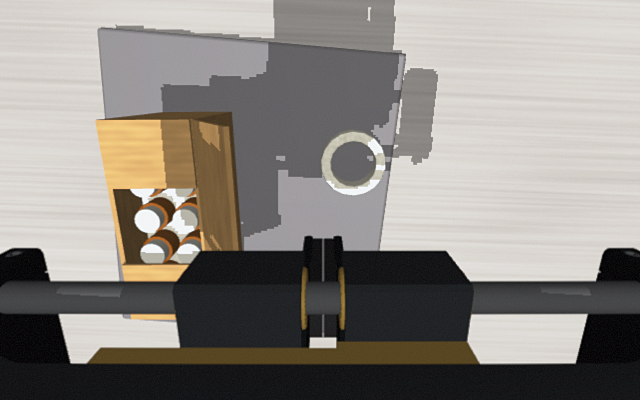

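View pics/s10.png

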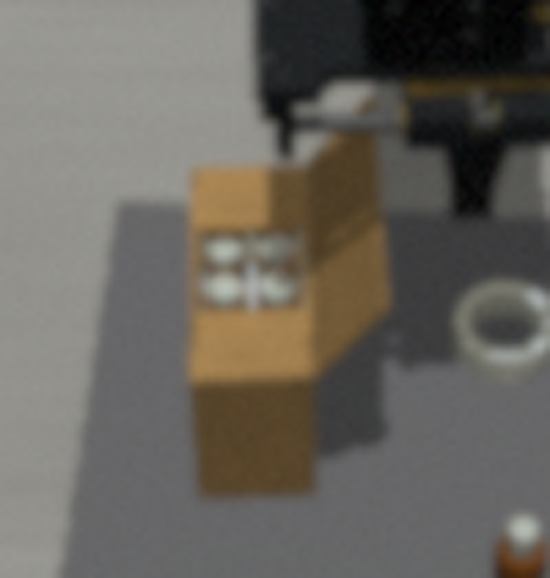

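>>> step_arm:
  moves:
    - [[0,-0.015,0,0.003,0],[0,-0.03,0,0.003,0],[0,-0.039,0,0.003,0],[0,-0.047,0,0.003,0],[0,-0.055,0,0.003,0]]

```text
time: 10.7
tool_pos: [552.2, -20.9, 162.0]
ee_rot: [3.141, -0.0, 1.606]
wrist_force: [-0.0, -0.2, -0.4]
finger_gap: 0.4
```

Run:
```python
from h import *
st()
a=get_image("scene")[165:270,260:360];a=cv2.resize(a,None,fx=4,fy=5,interpolation=2)
b=get_image("side")[145:225,260:350];b=cv2.resize(b,(400,525),interpolation=2)
cv2.imwrite("pics/c11.png",np.hstack([a,b])[:,:,::-1])
```

```text
t 10.7 carton-frame TCP [  0.   44.5 132. ] yaw-err 0.0001 F [-0.05 -0.19 -0.37] gap 0.4
```

View pics/c11.png

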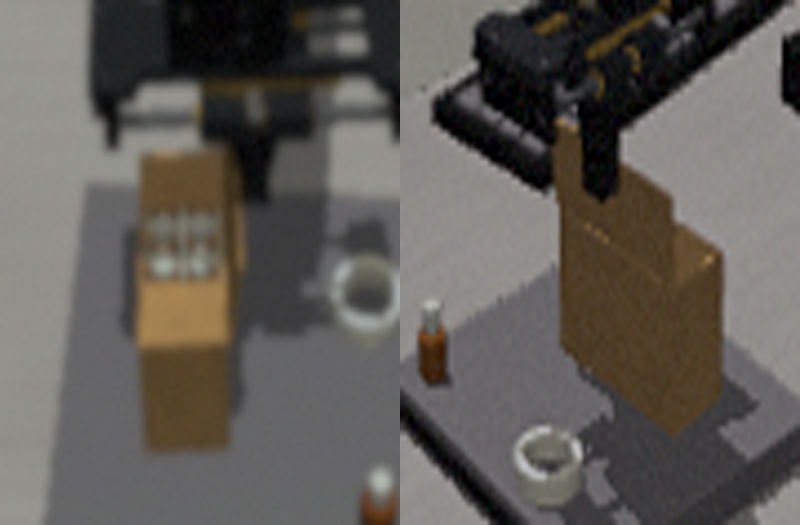

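>>> step_arm:
  moves:
    - [[0,-0.008,0,0,0],[0,-0.016,0,0.001,0],[0,-0.025,0,0.004,0],[0,-0.033,0,0.01,0],[0,-0.039,0,0.017,0]]

```text
time: 11.3
tool_pos: [553.4, -60.5, 144.2]
ee_rot: [3.141, 0.0, 1.605]
wrist_force: [0.2, 0.1, 1.2]
finger_gap: 0.5
```

>>> step_arm:
  moves:
    - [[0,-0.003,0,0.006,0],[0,-0.006,0,0.011,0],[0,-0.007,0,0.015,0],[0,-0.007,0,0.017,0],[0,-0.007,0,0.017,0]]

```text
time: 11.8
tool_pos: [553.5, -66.1, 127.4]
ee_rot: [-3.141, -0.0, 1.606]
wrist_force: [-0.2, -0.5, -0.3]
finger_gap: 0.3
```

Run:
```python
from h import *
st()
a=get_image("scene")[165:270,260:360];a=cv2.resize(a,None,fx=4,fy=5,interpolation=2)
b=get_image("side")[145:225,260:350];b=cv2.resize(b,(400,525),interpolation=2)
cv2.imwrite("pics/c12.png",np.hstack([a,b])[:,:,::-1])
```

```text
t 11.8 carton-frame TCP [-0.2 -0.7 97.4] yaw-err 0.0006 F [-0.18 -0.5  -0.31] gap 0.3
```

View pics/c12.png

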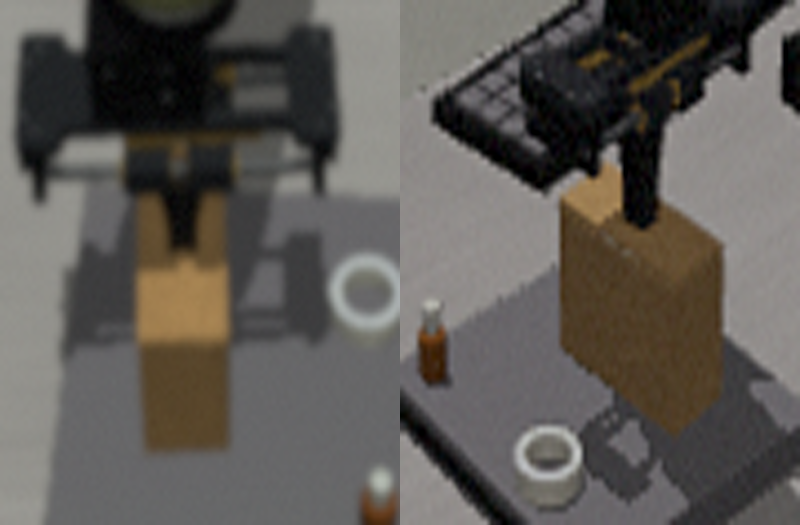

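Top flap is nearly shut; press gently.

>>> step_arm:
  moves:
    - [[0,0,0,0.001,0],[0,0,0,0.0015,0],[0,0,0,0.002,0],[0,0,0,0.002,0]]

```text
time: 12.3
tool_pos: [553.9, -66.2, 126.4]
ee_rot: [3.141, -0.001, 1.606]
wrist_force: [-3.4, 1.2, 6.3]
finger_gap: 0.2
```

>>> step_arm:
  moves:
    - [[0,0,0,0.0005,0],[0,0,0,0.001,0],[0,0,0,0.001,0]]

```text
time: 12.6
tool_pos: [554.0, -66.2, 126.2]
ee_rot: [3.141, -0.001, 1.606]
wrist_force: [-6.0, 1.9, 15.4]
finger_gap: 0.4
```

>>> step_arm:
  moves:
    - [[0,0,0,-0.04,0],[0.087,0,0.03,-0.09,0],[0.087,0,0.07,-0.13,0],[0.087,0,0.07,-0.13,0],[0.087,0,0.07,-0.13,0]]

```text
time: 13.1
tool_pos: [625.2, -63.8, 255.9]
ee_rot: [3.139, 0.001, 1.607]
wrist_force: [-0.1, 0.0, -0.6]
finger_gap: 24.7
```

Run:
```python
from h import *
import pickle
o=st();C=cam("wrist",o)
im=get_image("wrist");pickle.dump((o,im),open("w13.pkl","wb"))
print(((proj(C,[w([65,-28,96]),w([65,28,96]),w([-65,28,96]),w([-65,-28,96])])-[200,0])*2.2).round(1).tolist())
a=im[:270,200:470];cv2.imwrite("pics/w13.png",cv2.resize(a,None,fx=2.2,fy=2.2,interpolation=2)[:,:,::-1])
b=get_image("side")[145:225,260:350];b=cv2.resize(b,None,fx=6,fy=6,interpolation=2);cv2.imwrite("pics/d13.png",b[:,:,::-1])
```

```text
t 13.1 carton-frame TCP [ 71.5  -0.9 225.9] yaw-err 0.0009 F [-0.1   0.02 -0.61] gap 24.7
[[196.7, 400.2], [343.1, 400.3], [353.6, 24.2], [186.7, 24.1]]
```

View pics/w13.png

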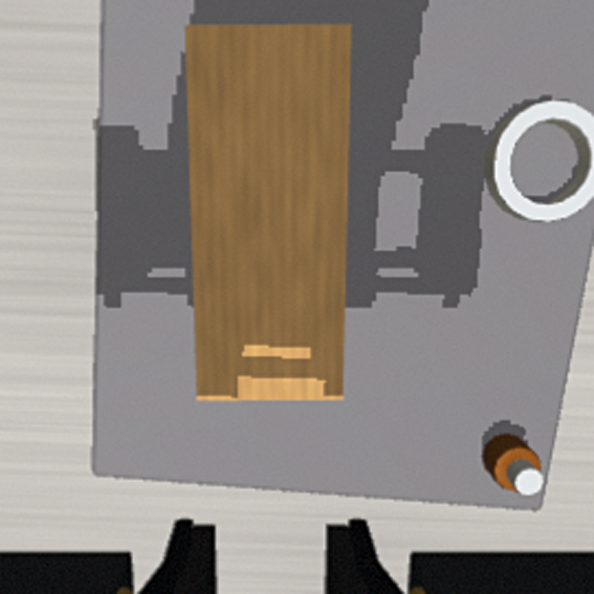

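View pics/d13.png

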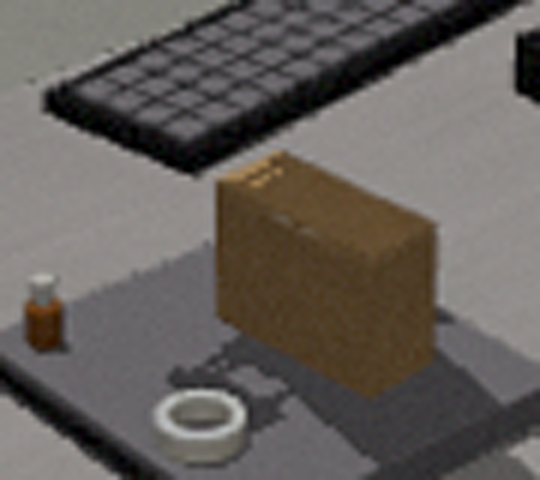

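>>> step_arm:
  moves:
    - [[0.087,0,-0.04,0.02,0],[0.087,0,-0.07,0.05,0],[0.087,0,-0.07,0.09,0],[0.087,0,-0.07,0.095,0],[0.087,0,-0.07,0.095,0]]

```text
time: 13.7
tool_pos: [552.5, -66.1, 159.0]
ee_rot: [-3.139, -0.0, 1.606]
wrist_force: [0.4, 0.5, 0.4]
finger_gap: 72.4
```

>>> step_arm:
  moves:
    - [[0.087,0,0,0,0],[0.087,0,0,0,0],[0.087,0,0,0,0]]

```text
time: 14.0
tool_pos: [554.4, -66.5, 160.7]
ee_rot: [3.14, 0.0, 1.606]
wrist_force: [0.2, -0.2, -0.4]
finger_gap: 85.9
```

Run:
```python
from h import *
o=st();C=cam("wrist",o)
im=get_image("wrist");cv2.imwrite("pics/w14.png",im[:,:,::-1])
```

```text
t 14.0 carton-frame TCP [  0.7  -1.1 130.7] yaw-err 0.0002 F [ 0.23 -0.24 -0.39] gap 85.9
```

View pics/w14.png

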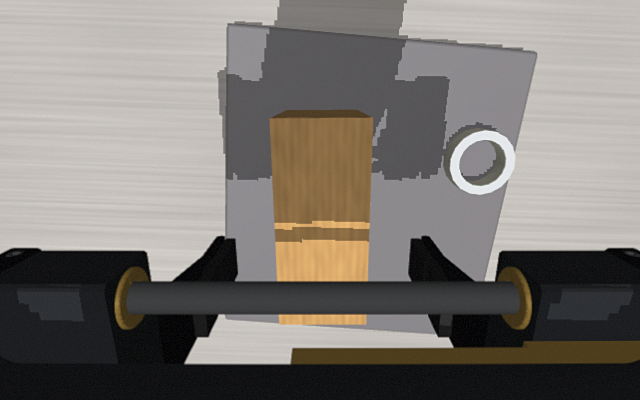

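>>> step_arm:
  moves:
    - [[0.087,0.001,0,0.025,0],[0.087,0.001,0,0.045,0],[0.087,0.001,0,0.065,0],[0.087,0.001,0,0.083,0],[0.087,0.001,0,0.083,0]]

```text
time: 14.55
tool_pos: [552.4, -65.3, 75.0]
ee_rot: [-3.138, 0.0, 1.606]
wrist_force: [0.5, 0.3, 0.4]
finger_gap: 86.9
```

>>> step_arm:
  moves:
    - [[0.07,0,0,0,0],[0.062,0,0,0,0],[0.056,0,0,0,0],[0.05,0,0,0,0],[0.05,0,0,0,0]]
  squeeze: 12

```text
time: 15.05
tool_pos: [554.0, -66.2, 77.3]
ee_rot: [3.14, 0.001, 1.606]
wrist_force: [1.4, -0.4, -0.9]
finger_gap: 56.2
```

>>> step_arm:
  moves:
    - [[0.05,0,0,0,0],[0.05,0,0,0,0],[0.05,0,0,0,0]]
  squeeze: 12

```text
time: 15.35
tool_pos: [554.0, -66.2, 77.3]
ee_rot: [3.141, 0.001, 1.605]
wrist_force: [-0.8, -4.6, 5.6]
finger_gap: 55.7
```

>>> step_arm:
  moves:
    - [[0.04,0,0,0,0],[0.04,0,0,0,0],[0.04,0,0,-0.005,0],[0.04,0,0,-0.012,0],[0.04,0,0,-0.02,0]]
  squeeze: 35

```text
time: 15.85
tool_pos: [553.0, -64.8, 96.7]
ee_rot: [-3.14, -0.0, 1.606]
wrist_force: [0.4, 1.3, -5.0]
finger_gap: 56.1
```

>>> step_arm:
  moves:
    - [[0.04,0,0,-0.015,0],[0.04,0,0,-0.035,0],[0.04,0,0,-0.055,0],[0.04,0,0,-0.075,0],[0.04,0,0,-0.085,0]]

```text
time: 16.35
tool_pos: [554.3, -65.5, 184.3]
ee_rot: [3.139, -0.001, 1.606]
wrist_force: [1.4, -0.4, -5.5]
finger_gap: 56.1
```

>>> step_arm:
  moves:
    - [[0.04,0,0,-0.01,0],[0.04,0,0,-0.016,0],[0.04,0,0,-0.02,0],[0.04,0,0,-0.02,0],[0.04,0,0,-0.02,0]]

```text
time: 16.85
tool_pos: [553.3, -65.3, 201.2]
ee_rot: [-3.141, 0.0, 1.606]
wrist_force: [0.3, 0.3, -6.2]
finger_gap: 55.7
```

Run:
```python
from h import *
import pickle
o=st();C=cam("wrist",o)
im=get_image("wrist");cv2.imwrite("pics/w15.png",im[:,:,::-1])
b=get_image("side")
pickle.dump((o,im,b),open("w15.pkl","wb"))
b=b[100:230,240:370];b=cv2.resize(b,None,fx=4.6,fy=4.6,interpolation=2);cv2.imwrite("pics/d15.png",b[:,:,::-1])
b=get_image("scene")[140:290,240:390];b=cv2.resize(b,None,fx=4,fy=4,interpolation=2);cv2.imwrite("pics/s15.png",b[:,:,::-1])
```

```text
t 16.85 carton-frame TCP [ -0.4   0.1 171.2] yaw-err 0.0003 F [ 0.35  0.26 -6.19] gap 55.7
```

View pics/d15.png

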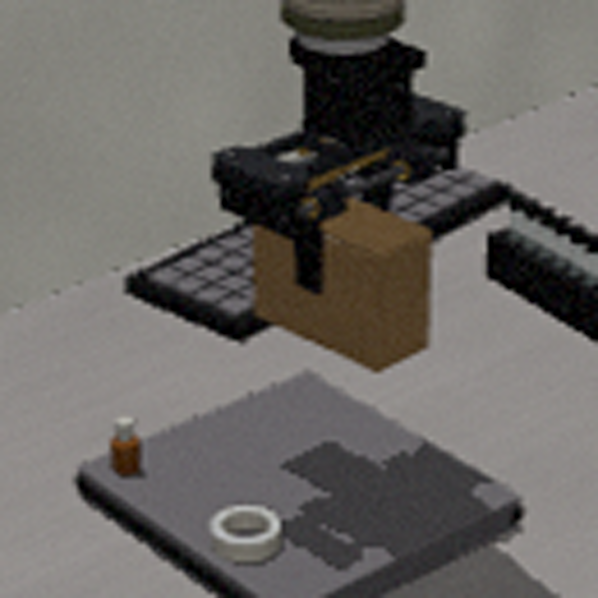

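View pics/w15.png

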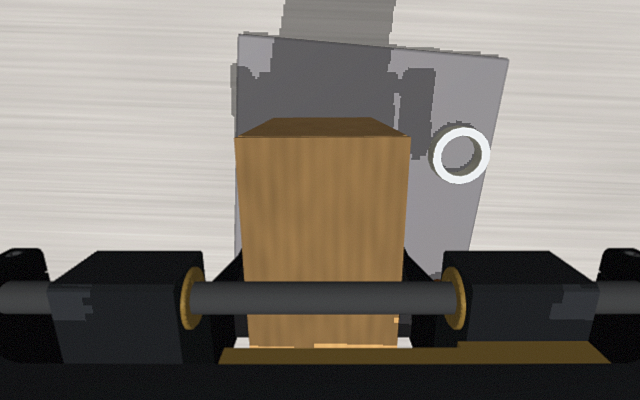

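View pics/s15.png

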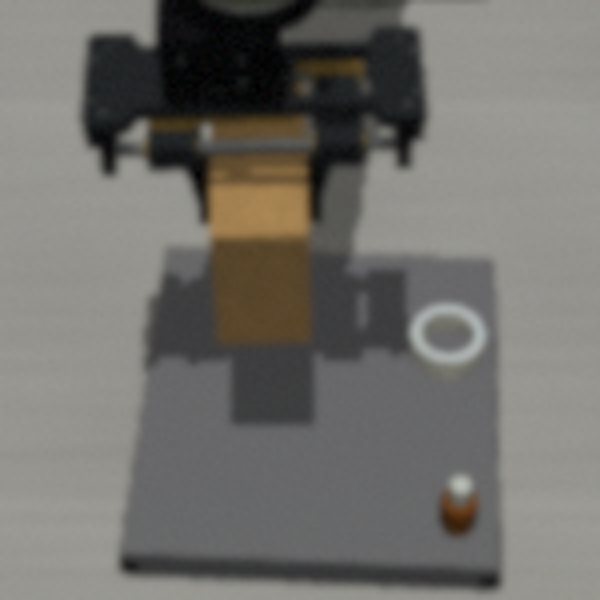

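Run:
```python
from h import *
o=st();D=cam("side");S=cam("scene");L=o['tool_pos'][2]-30-47.4;print(L)
def P(x,y,h):return w([x-.7,y,h+L])
print(((proj(D,[P(-65,28,0),P(65,28,0),P(-65,-28,0),P(-65,-28,96)])-[240,100])*4.6).round(0).tolist())
print(((proj(S,[P(65,-28,0),P(65,28,0),P(65,-28,96),P(65,28,96)])-[240,140])*4).round(0).tolist())
C=cam("wrist",o);print(proj(C,[P(-65,-28,96),P(-65,28,96),P(65,-28,96),P(65,28,96)]).round(0).tolist())
```

```text
t 17.0 carton-frame TCP [ -0.4   0.1 171.2] yaw-err 0.0003 F [ 0.45 -0.73 -4.86] gap 55.7
123.78629807831089
[[376.0, 371.0], [254.0, 312.0], [428.0, 345.0], [432.0, 228.0]]
[[213.0, 341.0], [306.0, 339.0], [204.0, 234.0], [304.0, 232.0]]
[[230.0, 137.0], [408.0, 137.0], [253.0, 450.0], [387.0, 450.0]]
```

Run:
```python
from h import *
import pickle
o,im,b=pickle.load(open('w15.pkl','rb'))
D=cam("side");d0=cv2.imread('pics/side0.png')[:,:,::-1]
def meas(img,L,tag):
    hsv=cv2.cvtColor(np.ascontiguousarray(img),cv2.COLOR_RGB2HSV)
    P=lambda x,y,h:w([x,y,h+L])
    a,e=proj(D,[P(-65,28,0),P(65,28,0)])
    G=img[:,:,0].astype(float)-img[:,:,2]
    cols=np.arange(int(e[0])+4,int(a[0])-3);rows=[]
    for c in cols:
        r0=e[1]+(a[1]-e[1])*(c-e[0])/(a[0]-e[0]);r=np.arange(int(r0)-7,int(r0)+8)
        g=G[r,c];hi=np.median(g[:4]);lo=np.median(g[-4:]);m=(hi+lo)/2
        k=np.argmax(g<m);rows.append(r[k-1]+(g[k-1]-m)/(g[k-1]-g[k]) if k>0 else np.nan)
    rows=np.array(rows);ok=~np.isnan(rows);p=np.polyfit(cols[ok],rows[ok],1)
    res=rows-np.polyval(p,cols);ok&=abs(res)<1;p=np.polyfit(cols[ok],rows[ok],1)
    print(tag,'meas rows at near,far',np.polyval(p,[a[0],e[0]]).round(2),'model',a[1].round(2),e[1].round(2),ok.sum(),len(cols))
meas(d0,0,'rest');meas(b,123.8,'lift')
```

```text
rest meas rows at near,far [211.18 197.37] model 211.27 197.47 19 19
lift meas rows at near,far [180.43 168.08] model 180.57 167.68 20 20
```

>>> step_arm:
  moves:
    - [[0.04,0,0,0,0],[0.04,0,0,0,0],[0.04,0,0,0,0],[0.04,0,0,0,0],[0.04,0,0,0,0]]

```text
time: 17.5
tool_pos: [553.6, -65.4, 201.7]
ee_rot: [3.142, -0.0, 1.606]
wrist_force: [-0.6, -0.0, -5.7]
finger_gap: 55.9
```

Run:
```python
from h import *
import pickle
o=st();print(abs(o['qd']).max(),o['torque'])
o0,im0,b0=pickle.load(open('w15.pkl','rb'))
im=get_image("wrist");b=get_image("side")
print("wrist diff",np.abs(im[100:350,200:450].astype(int)-im0[100:350,200:450]).mean(),"side diff",np.abs(b[130:190,280:340].astype(int)-b0[130:190,280:340]).mean())
s=get_image("scene");cv2.imwrite("pics/s16.png",s[:,:,::-1])
```

```text
t 17.5 carton-frame TCP [ -0.1   0.  171.7] yaw-err 0.0003 F [-0.61 -0.01 -5.65] gap 55.9
0.0020676648667955063 [ 0.0069 -0.0519  0.0043]
wrist diff 1.7990613333333334 side diff 3.9012037037037035
```

View pics/s16.png

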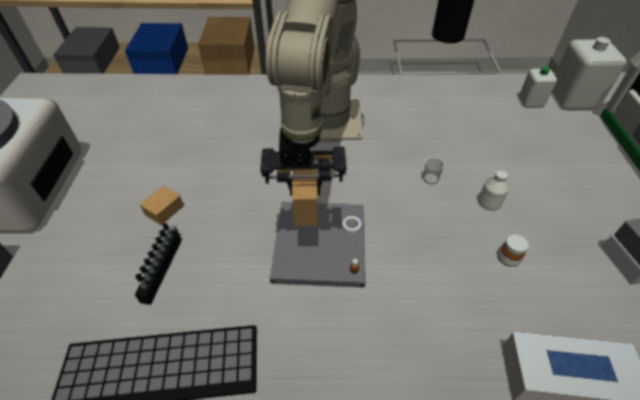

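The scene view shows the carton held above the step at about (305, 205). The tape (351, 223), vial (354, 265) and bench items are where they were at the start. I'm handing in.

```bash
python3 -c "
from station import *
print(hand_in())"
```

```text
the job is handed in; nothing more can be done
None
```

I folded the near and far end flaps flat, then the long top flap over them, while the carton stood on the step. I then gripped the carton across its 56 mm width at 35 N, lifted it about 124 mm, and handed the job in at about 17.6 s while still holding it.

**Flaps:** after folding, the wrist view put the closed top's corners within about 1 px of where a 96 mm high top should appear. The last views show no flap lifting, but the gripper hides part of the top.

**Hold:** over the last half second the finger opening stayed at about 56 mm, joint speeds were near zero and the vertical force stayed near 5–6 N.

**Level:** the side view puts the far end about 1.7 mm low over 130 mm, roughly 0.75°. A rough hand reading of the scene view suggested a bit more, up to about 2°. I put that down to pixel and calibration error and did not correct it.

**Forces and bystanders:** the fingertips pressed the near flap with up to about 29 N, the largest wrist force I saw. The tape, vial and bench items look unmoved in the final scene picture; I checked that by eye only.

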